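# Press a hinge pin home with bench locking pliers, then release them

### The job

Use the red-handled locking pliers on the grey stand to press the brass pin home in the hinge block: squeeze the two red handles together until they snap over centre, and let go of them so that they stay locked by themselves. Then pull the tab of the yellow release lever sideways, to the side of the hinge block on which the pin is (left, looking from the handles to the jaws), so that the pliers spring open, let go of it, and leave them open with the pin pressed in. Do not push the green pliers, the screwdriver or the bottle out of their places.

Things in the scene. Friction and masses are not known exactly. Their poses are not given: they have to be found in the camera images.
- pliers_stand: Red-handled locking pliers lying level on a grey stand fixed to the bench (plate 235 x 100 x 12 mm). Origin on the table top below the squeeze point; x points along the pliers to the jaws, y to the left handle, z up. The rivet is at x = +115 mm, jaws, hinge block and brass pin near x = +165 mm. The handles run back from the rivet to x = -35 mm, 55 mm above the plate.
- squeeze_point (a point): Midway between the two red handles at mid-height, 75 mm above the table; axes as the stand's. Handles here: 18 mm high, 12 mm wide, 64 mm over their outer faces when open, 32 mm locked; 20 mm either way along x is as good. Both swing in equally (geared: pushing one moves both). Takes up to 8 N on each handle (16 N on one); the last mm snap in and a stop takes any further grip.
- plier_handle (a joint): Closing angle of each handle, rad: 0 fully open (where a spring holds it), 0.14 locked. The toggle goes over centre at 0.095: let go before that they spring open, beyond it they snap to 0.14 and stay.
- release_lever (a joint): Angle of the yellow release lever about the rivet, rad: 0 at rest on the midline (a weak spring brings it back, 1 N at the tab), growing as the tab is pulled to the left (+y of the stand); stop at 0.16 (30 mm at the tab). With the pliers locked it takes about 5 N at the tab and they spring open at 0.055 to 0.08 (10 to 15 mm); 20 to 25 mm is plenty.
- release_tab (a point): Centre of the upright yellow tab at the lever's end: 18 mm long (along the lever), 10 thick (across), 44 high; centre 97 mm, top 119 mm above the table. At rest on the midline at x = -75 mm of the stand, 190 mm from the rivet, axes as the stand's; it moves with the lever. The rest of the lever is a flat bar 9 mm wide over the gap between the handles, its top 90 mm up.
- hinge_pin (a joint): How far the brass pin (8 mm across) has been pressed into the left side of the aluminium hinge block between the jaws, m: about 0 at the start (5 mm proud), 0.005 home. It stays where it is pressed. The jaws press it home when the pliers lock.
- green_pliers: Bystander: ordinary loose pliers with green handles, about 150 mm long, lying on the bench to the left of the stand; origin under the rivet. Leave them alone.
- screwdriver: Bystander: screwdriver with an orange handle, 170 mm long, lying to the right of the stand; origin under its middle. Leave it alone.
- bottle: Bystander: white bottle, 44 mm across, 95 mm high, yellow cap, standing to the right of the pliers' rivet; origin under its centre. Leave it standing.

How it is judged (in metres and radians):
On the way, in this order (a step that is already met when the one before it is completed fails the run):
1. the handles are squeezed over centre and let go: locked shut on their own (handle angle over 0.125 rad), with the pin pressed in (at least 4 mm), the fingers off the pliers (value of joint plier_handle above 0.125 rad and value of joint hinge_pin above 0.004 m and contact force between the fingers and pliers_stand below 0.3 N), for 0.2 s.
2. the release lever is pulled (over 0.04 rad) (value of joint release_lever above 0.04 rad), for 0.02 s.
3. the pliers have sprung open (handle angle under 0.03 rad) (value of joint plier_handle below 0.03 rad), for 0.1 s.
At the end, for the whole second after the job is handed in: The pliers stand open (handle angle under 0.03 rad), the release lever is back at rest (under 0.04 rad), and the pin is in its block (pressed at least 4 of 5 mm) (value of joint plier_handle below 0.03 rad and value of joint hinge_pin above 0.004 m and value of joint release_lever below 0.04 rad); the robot touches nothing.
It fails at once if the green pliers, the screwdriver or the bottle are moved more than 20 mm (distance of any of green_pliers, screwdriver, bottle from where it was at the start of the episode above 0.02 m).
It also fails if it takes over 38 s, if anything falls off the work surface, if the arm or the gripper's body presses on something with over 40 N, if the wrist force passes 120 N, or if a joint passes its speed limit or range.

### The arm

A 7-joint arm with a two-finger parallel gripper is mounted at the origin on the work surface. World frame = base frame: x ahead of the robot, y to its left, z up, the work surface at z = 0. Lengths are in mm, angles in rad, forces in N, time in s.
With the tool pointing down it reaches from about 375 to 925 mm from the base axis. Payload 3.1 kg.
Tool frame: the origin (TCP) lies midway between the tips of the shut fingers; the grasp point (between the pads) lies 19 mm behind it; z points along the fingers, y is the direction in which the jaws open and shut (so a half turn about z gives the same grasp; the last joint's range is limited). The gripper opens to 85 mm and grips with 20 to 120 N. Pads are 22 mm wide; open, the fingers measure 114 mm over their backs; the gripper's body (76 mm by 85 mm) begins 54 mm behind the grasp point. The pads swing forward as they close: fully open they stand 13 mm farther back than shut.
Start: joints at [-1.236, 0.383, 0.044, 1.598, -0.018, 1.161, -0.05], TCP at [272.597, 590.079, 200.469] pointing down, gripper open.
Joint ranges: [-2.61, 2.61], [-0.41, 2.15], [-1.48, 1.57], [0, 2.5], [-1.57, 4.71], [0.05, 1.97], [-2.85, 2.85]. Speed limits (rad/s): [2.79, 2.79, 3.14, 3.14, 3.14, 3.14, 3.14].

### API

Orientations are given as [roll, pitch, yaw] about the fixed x, y, z axes, in that order (R = Rz(yaw) Ry(pitch) Rx(roll)).
In Python, from bench import ctrl, vision, job gives the robot as it stands.
- The arm moves only by the tool move_arm, never from a script. Its argument "deltas" is a list that holds one entry, the list of rows, each a list of 7 numbers: the closure, from -1 (fully open) to 1 (shut), then the shift along the tool's x, y, z in m, then the turn, a rotation vector about the tool's x, y, z in degrees. A call has 1 to 20 rows; each row is the pose to reach, as a shift and turn from the pose commanded when the call began, along the tool's axes at that moment; what a row does not reach only later rows make up. A row lasts 1/8 s, in which the tool goes at most 62.5 mm and 10.7 degrees, less where a joint would pass 70% of its speed; a pose out of reach is approached as far as the arm can. A call with a gripper value outside its range is refused whole. The fingers move at their own pace and stop on an object; "force" is the grip in N (left out, the last holds). Time passes only in rows, so rows that repeat a pose let the fingers close. It gives the time, the measured TCP pose, the force and the opening at its end, in the units of the state.
- ctrl.get_obs(): the state, without advancing time (a new reading comes with each control period).
- vision.capture(name): name is "scene" or "side" or "wrist"; returns the picture (384x512x3 uint8, red, green, blue); there is no depth.
- vision.get_calibration(name): a dict with "camera_matrix" (3x3 intrinsics, pixels), "k1" (the pictures are not rectified: a ray, as slopes to the right and down, at radius r is drawn at 1 + k1 r^2 times it, then the intrinsics apply), "view" (4x4, takes a point from world to camera coordinates); the wrist camera has in their place "tool_from_camera" (4x4, takes a point from camera to tool coordinates, whose origin is the TCP and whose axes are the flange's). Camera axes: x right, y up, looking along -z (the intrinsics and any distortion apply to the point x, -y, -z); pixel columns grow to the right and rows downward; lengths in mm; the calibration is good to about 2 mm. A picture is of the moment at which its call begins: read the wrist's pose just before it. get_calibration takes no time and is no camera call.
- job.job_done(): hands the job in, once; it reports no verdict.
The state is a dict: "clock": time; "joint_pos": joint angles; "joint_velocities": joint speeds; "tau": joint torques, N m; "tcp_pos": TCP position; "tcp_rot": TCP orientation; "ft_force": force on the tool from outside, world axes, zero at the start; "moment": the same for the moment, N m; "width": finger opening in mm.
Only numpy, scipy, OpenCV 4.12 (cv2) and the standard library are available. Lean on these libraries where they do the work, as an engineer would, in place of code of your own. Each camera call takes 0.05 s, during which the arm holds its last target.

## Working session

There is one attempt and no reset: what is moved stays moved. The work goes in short steps, Python scripts to look and compute and a tool call to move; the robot and the scene stay as the last step left them, time stands still between calls to the robot, and variables do not carry over. Pictures are saved under pics/ and viewed, and the job is handed in when it is done.

Besides the shell and the picture viewer there is one more tool, called after "Emit:" as a command line: name --argument value ..., lists and objects as JSON in quotes. move_arm: Moves the arm, as the interface text tells. Its arguments: {"type":"object","properties":{"deltas":{"type":"array"},"force":{"type":"number"}},"required":["deltas"]}

```bash
mkdir -p pics; ls; python3 - <<'E'
from bench import ctrl, vision, job
import cv2,json
o=ctrl.get_obs();print(o)
for n in ["scene","side","wrist"]:
    c=vision.get_calibration(n);print(n,c)
    im=vision.capture(n);cv2.imwrite(f"pics/{n}0.png",im[:,:,::-1])
E
```

```text
pics
{'clock': 0.0, 'joint_pos': array([-1.23580889,  0.38391003,  0.04384082,  1.59961639, -0.01790969,
        1.1612193 , -0.04987754]), 'joint_velocities': array([ 1.70711636e-04,  2.38545487e-04, -6.57283850e-05, -2.04607783e-03,
        1.83651266e-03,  1.20986045e-04,  7.12043424e-04]), 'tau': array([-4.15635141e-04, -4.33457422e+01,  1.02433093e+00, -2.49513781e+01,
        1.05411155e-02,  1.13517276e-02,  5.49053176e-07]), 'tcp_pos': array([272.17986805, 589.10137378, 199.01929845]), 'tcp_rot': array([-3.13883609e+00,  1.45139396e-04,  2.70889671e+00]), 'ft_force': array([ 0.23222318, -0.00575428, -0.04792152]), 'moment': array([-0.00060089, -0.01124489, -0.0059022 ]), 'width': 85.61939381305783}
scene {'camera_matrix': array([[497.63680723,   0.        , 258.82912592],
       [  0.        , 497.63680723, 191.88321317],
       [  0.        ,   0.        ,   1.        ]]), 'k1': -0.19720201056623865, 'view': array([[-6.33807350e-01,  7.73339233e-01, -1.53190813e-02,
         3.12355828e+02],
       [-6.17555337e-01, -4.94007470e-01,  6.12031065e-01,
         3.04237465e+02],
[... 599 characters left out ...]
 4.79887050e-01,
        -6.47879559e+02],
       [ 0.00000000e+00,  0.00000000e+00,  0.00000000e+00,
         1.00000000e+00]])}
wrist {'camera_matrix': array([[276.92431807,   0.        , 254.7824153 ],
       [  0.        , 276.92431807, 188.09704511],
       [  0.        ,   0.        ,   1.        ]]), 'k1': -0.0005644193667649148, 'tool_from_camera': array([[ 9.07669078e-04,  9.59107434e-01,  2.83040819e-01,
         7.04306004e+01],
       [ 9.99999365e-01, -6.81480753e-04, -8.97592247e-04,
        -4.42888504e-01],
       [-6.68000527e-04,  2.83041454e-01, -9.59107444e-01,
        -1.74450537e+02],
       [ 0.00000000e+00,  0.00000000e+00,  0.00000000e+00,
         1.00000000e+00]])}
```

View pics/scene0.png

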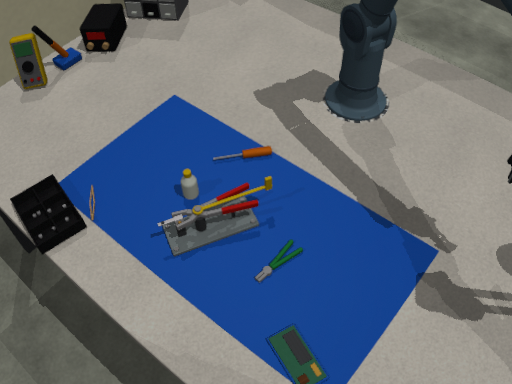

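View pics/side0.png

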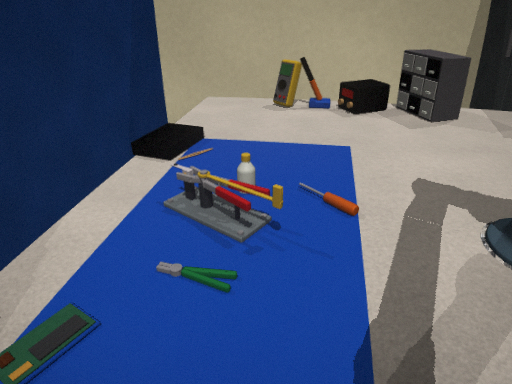

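View pics/wrist0.png

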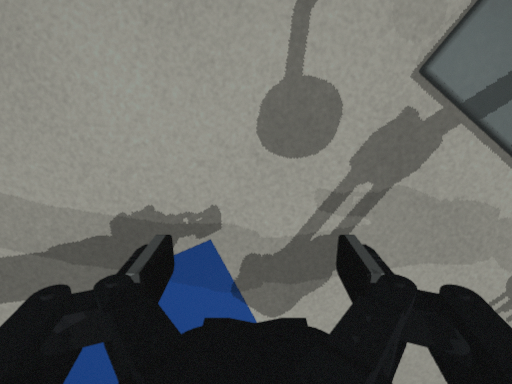

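The scene picture shows the red pliers with the yellow tab near (268,184) and the jaws near (168,226). The bottle is at (190,185), the screwdriver at (245,154) and the green pliers at (280,262). In the side picture the tab is near (278,196). Next I'll zoom in and measure.

```bash
cat > h.py <<'E'
import numpy as np, cv2
from bench import ctrl, vision
from scipy.spatial.transform import Rotation as R
def cal(n, obs=None):
    c=vision.get_calibration(n);K=c["camera_matrix"];k=c["k1"]
    if n=="wrist":
        T=np.eye(4);T[:3,:3]=R.from_euler('xyz',obs['tcp_rot']).as_matrix();T[:3,3]=obs['tcp_pos']
        V=np.linalg.inv(T@c["tool_from_camera"])
    else: V=c["view"]
    return K,k,V
def ray(C,uv):
    K,k,V=C
    d=np.array([(uv[0]-K[0,2])/K[0,0],(uv[1]-K[1,2])/K[1,1]]);s=d.copy()
    for _ in range(20): s=d/(1+k*(s@s))
    v=np.array([s[0],-s[1],-1.]);Rm=V[:3,:3]
    v=Rm.T@v; return -Rm.T@V[:3,3], v/np.linalg.norm(v)
def plane(C,uv,z):
    o,v=ray(C,uv);return o+v*(z-o[2])/v[2]
def tri(rs):
    A=sum(np.eye(3)-np.outer(v,v) for o,v in rs);b=sum((np.eye(3)-np.outer(v,v))@o for o,v in rs)
    p=np.linalg.solve(A,b);return p,[np.linalg.norm(np.cross(p-o,v)) for o,v in rs]
def proj(C,p):
    K,k,V=C;q=V[:3,:3]@p+V[:3,3];s=np.array([q[0],-q[1]])/-q[2];s=s*(1+k*(s@s))
    return K[0,0]*s[0]+K[0,2],K[1,1]*s[1]+K[1,2]
E
python3 - <<'E'
import cv2
a=cv2.imread('pics/scene0.png')[140:300,140:320];cv2.imwrite('pics/s0z.png',cv2.resize(a,None,fx=4.4,fy=3.75*1,interpolation=0)[:600])
a=cv2.imread('pics/scene0.png')[160:260,150:290];cv2.imwrite('pics/s0z.png',cv2.resize(a,None,fx=5,fy=5,interpolation=0))
a=cv2.imread('pics/side0.png')[145:245,155:295];cv2.imwrite('pics/d0z.png',cv2.resize(a,None,fx=5,fy=5,interpolation=0))
E
```

```text
(no output)
```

View pics/s0z.png

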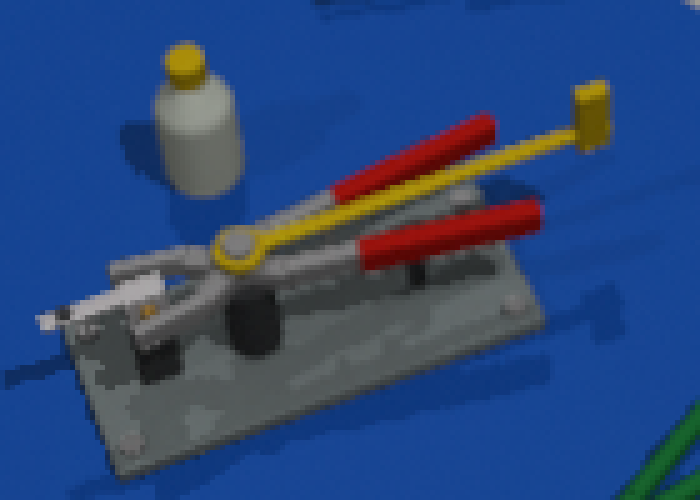

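View pics/d0z.png

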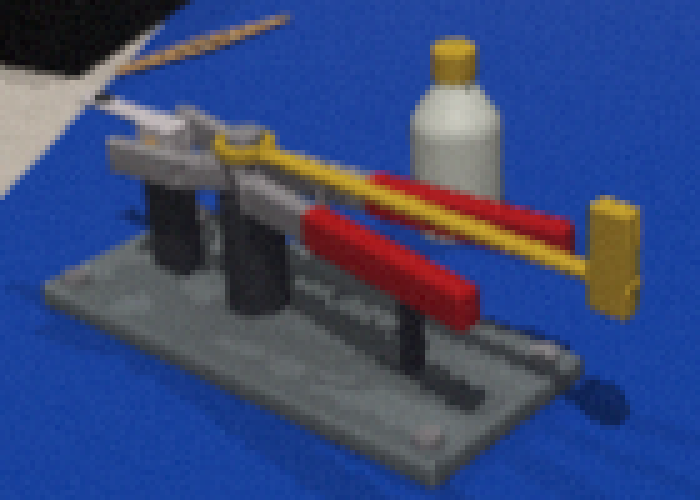

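```bash
python3 - <<'E'
from h import *
S=cal('scene');D=cal('side')
z=lambda u,v,o:((u-2)/5+o[0],(v-2)/5+o[1])
so=(150,160);do=(155,145)
def both(n,a,b):
    r=[ray(S,z(*a,so)),ray(D,z(*b,do))];p,e=tri(r);print(n,p.round(1),np.round(e,1));return p
t=both('tab',(592,116),(613,258))
r=both('rivet',(240,247),(245,145))
both('cap',(186,66),(454,62))
for h in (75,90):print(plane(S,z(240,247,so),92)[:2])
d=(r-t)[:2];print('dist',np.linalg.norm(d),'yaw',np.arctan2(d[1],d[0]))
# plate corners z=12: scene: near-left(122,472) right(545,318)
for uv in [(122,468),(543,318)]:print('plS',plane(S,z(*uv,so),12).round(1))
for uv in [(45,288),(435,470),(580,358)]:print('plD',plane(D,z(*uv,do),12).round(1))
for uv in [(494,122),(541,212)]: print('hS',plane(S,z(*uv,so),80).round(1))
E
```

```text
tab [511.8  47.7  98.3] [1.8 1.8]
rivet [679.8 -40.3  89.3] [1.2 1.2]
cap [ 611.9 -144.7   87.5] [1.4 1.4]
[682.12068836 -37.69229767]
[682.12068836 -37.69229767]
dist 189.69333584355596 yaw -0.482340028184662
plS [782.8 -36.9  12. ]
plS [580.1  69.7  12. ]
plD [780.2 -37.6  12. ]
plD [574.8  67.4  12. ]
plD [532.1 -20.3  12. ]
hS [536.8   2.9  80. ]
hS [566.2  58.4  80. ]
```

The triangulations agree to within about 2 mm, which puts the squeeze point at about (578, 13) with stand yaw -0.481. I'll move above it now.

Emit:
move_arm --deltas '[[[-1,-0.519,-0.395,0,0,0,2.8],[-1,-0.519,-0.395,0,0,0,2.8],[-1,-0.519,-0.395,0,0,0,2.8],[-1,-0.519,-0.395,0,0,0,2.8],[-1,-0.519,-0.395,0,0,0,2.8],[-1,-0.519,-0.395,0,0,0,2.8],[-1,-0.519,-0.395,0,0,0,2.8],[-1,-0.519,-0.395,0,0,0,2.8],[-1,-0.519,-0.395,0,0,0,2.8],[-1,-0.519,-0.395,0,0,0,2.8],[-1,-0.519,-0.395,0,0,0,2.8],[-1,-0.519,-0.395,0,0,0,2.8],[-1,-0.519,-0.395,0,0,0,2.8],[-1,-0.519,-0.395,0,0,0,2.8],[-1,-0.519,-0.395,0,0,0,2.8],[-1,-0.519,-0.395,0,0,0,2.8]]]' --force 20

```text
clock: 2.15
tcp_pos: [577.9, 14.8, 200.5]
tcp_rot: [3.141, -0.0, 2.661]
ft_force: [-0.0, -0.0, -0.2]
width: 85.7
```

```bash
cat > look.py <<'E'
import sys
from h import *
n,c=sys.argv[1:3]
o=ctrl.get_obs();print({k:np.round(o[k],3) for k in ('clock','joint_pos','tcp_pos','tcp_rot','ft_force','width')})
im=vision.capture(c);cv2.imwrite(f"pics/{n}.png",im[:,:,::-1]);np.savez(f"pics/{n}.npz",p=o['tcp_pos'],r=o['tcp_rot'])
E
python3 look.py w1 wrist
```

```text
{'clock': np.float64(2.15), 'joint_pos': array([-0.483,  0.261,  0.453,  1.793, -0.126,  1.116,  1.103]), 'tcp_pos': array([577.923,  14.755, 200.51 ]), 'tcp_rot': array([ 3.141, -0.   ,  2.661]), 'ft_force': array([-0.021, -0.005, -0.159]), 'width': np.float64(85.729)}
```

View pics/w1.png

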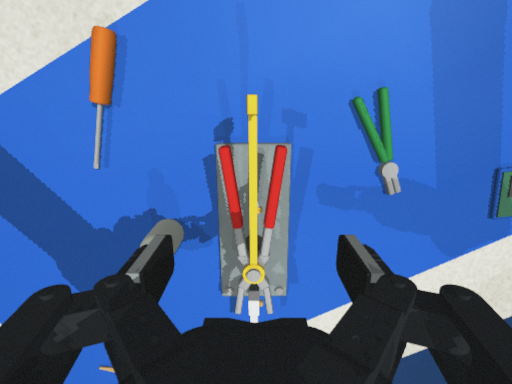

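The wrist picture shows the pliers centred: tab at (252,104), rivet at (254,273), handle tops at (224,150) and (280,150). I'll refine the position from these.

```bash
python3 - <<'E'
from h import *
o=dict(np.load('pics/w1.npz'));C=cal('wrist',dict(tcp_pos=o['p'],tcp_rot=o['r']))
im=cv2.imread('pics/w1.png');h=cv2.cvtColor(im,cv2.COLOR_BGR2HSV)
red=((h[...,0]<8)|(h[...,0]>172))&(h[...,1]>150)&(h[...,2]>80);red[300:]=0;red[:130]=0
n,l,st,ce=cv2.connectedComponentsWithStats(red.astype(np.uint8))
x=np.array([np.cos(-.481),np.sin(-.481)]);y=np.array([-x[1],x[0]]);s0=np.array([578.3,13.2])
def st2(p):return ((p[:2]-s0)@x).round(1),((p[:2]-s0)@y).round(1)
for i in range(1,n):
    if st[i,4]>150 and 200<ce[i][0]<310:
        print(st[i],ce[i],st2(plane(C,ce[i],80)))
yel=(abs(h[...,0].astype(int)-26)<6)&(h[...,1]>150)&(h[...,2]>90)
for v in range(94,270,8):
    u=np.where(yel[v,225:285])[0]+225
    if len(u):print(v,u.min(),u.max(),st2(plane(C,((u.min()+u.max())/2,v),119 if v<115 else 90)))
# handle midline at rows
for v in (160,180,200,220):
    u=np.where(red[v,215:245])[0]+215;w=np.where(red[v,262:290])[0]+262
    print(v,u.min(),u.max(),w.min(),w.max(),[st2(plane(C,(q,v),84)) for q in (u.min()-.5,w.max()+.5)])
E
```

```text
[219 145  24  83 904] [230.69469027 185.89933628] (np.float64(13.1), np.float64(-25.5))
[265 145  22  83 868] [275.0218894  185.57142857] (np.float64(12.6), np.float64(23.6))
102 247 256 (np.float64(-75.2), np.float64(-1.9))
110 248 256 (np.float64(-68.4), np.float64(-1.5))
118 249 256 (np.float64(-60.4), np.float64(-1.3))
126 249 256 (np.float64(-52.5), np.float64(-1.3))
134 249 256 (np.float64(-44.6), np.float64(-1.3))
142 249 256 (np.float64(-36.5), np.float64(-1.3))
150 249 256 (np.float64(-28.3), np.float64(-1.3))
158 249 256 (np.float64(-20.0), np.float64(-1.3))
166 249 256 (np.float64(-11.5), np.float64(-1.3))
174 249 256 (np.float64(-2.9), np.float64(-1.3))
182 249 256 (np.float64(5.8), np.float64(-1.3))
190 249 256 (np.float64(14.7), np.float64(-1.3))
198 249 256 (np.float64(23.8), np.float64(-1.3))
206 249 256 (np.float64(33.0), np.float64(-1.3))
214 249 256 (np.float64(42.4), np.float64(-1.3))
222 249 256 (np.float64(51.9), np.float64(-1.3))
230 250 256 (np.float64(61.7), np.float64(-0.8))
238 249 257 (np.float64(71.6), np.float64(-0.8))
246 249 257 (np.float64(81.6), np.float64(-0.8))
254 250 256 (np.float64(91.9), np.float64(-0.8))
262 250 256 (np.float64(102.3), np.float64(-0.8))
160 221 231 274 284 [(np.float64(-16.7), np.float64(-35.4)), (np.float64(-16.8), np.float64(32.7))]
180 225 235 271 281 [(np.float64(5.3), np.float64(-31.7)), (np.float64(5.2), np.float64(30.2))]
200 228 238 268 277 [(np.float64(28.2), np.float64(-29.1)), (np.float64(28.1), np.float64(26.4))]
220 232 242 265 274 [(np.float64(52.1), np.float64(-25.2)), (np.float64(52.1), np.float64(23.6))]
```

Emit:
move_arm --deltas '[[[-1,0,-0.002,0.04,0,0,0],[-1,0,-0.002,0.08,0,0,0],[-1,0,-0.002,0.11,0,0,0],[-1,0,-0.002,0.13,0,0,0],[-1,0,-0.002,0.146,0,0,0],[-1,0,-0.002,0.146,0,0,0],[-1,0,-0.002,0.146,0,0,0]]]'

```text
clock: 3.08
tcp_pos: [578.3, 12.1, 55.5]
tcp_rot: [3.14, 0.002, 2.66]
ft_force: [-0.5, 0.5, 0.0]
width: 85.1
```

```bash
python3 look.py w2 wrist; python3 look.py d2 side; python3 -c "
import cv2
a=cv2.imread('pics/d2.png')[95:245,135:315];cv2.imwrite('pics/d2z.png',cv2.resize(a,None,fx=4,fy=4,interpolation=0))"
```

```text
{'clock': np.float64(3.075), 'joint_pos': array([-0.429,  0.444,  0.407,  1.902, -0.231,  0.839,  1.187]), 'tcp_pos': array([578.321,  12.06 ,  55.508]), 'tcp_rot': array([3.14e+00, 2.00e-03, 2.66e+00]), 'ft_force': array([-0.544,  0.456,  0.042]), 'width': np.float64(85.136)}
{'clock': np.float64(3.125), 'joint_pos': array([-0.429,  0.443,  0.407,  1.902, -0.231,  0.839,  1.187]), 'tcp_pos': array([578.453,  12.063,  55.708]), 'tcp_rot': array([3.14e+00, 2.00e-03, 2.66e+00]), 'ft_force': array([ 0.161,  0.531, -0.412]), 'width': np.float64(85.303)}
```

View pics/w2.png

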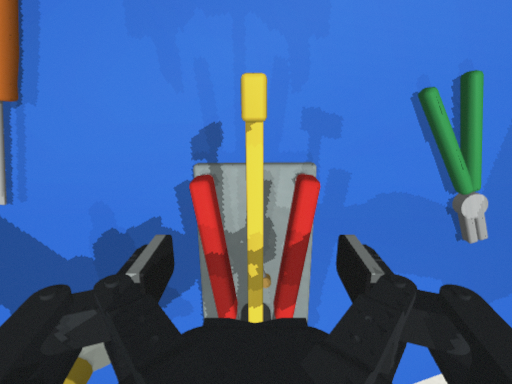

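View pics/d2z.png

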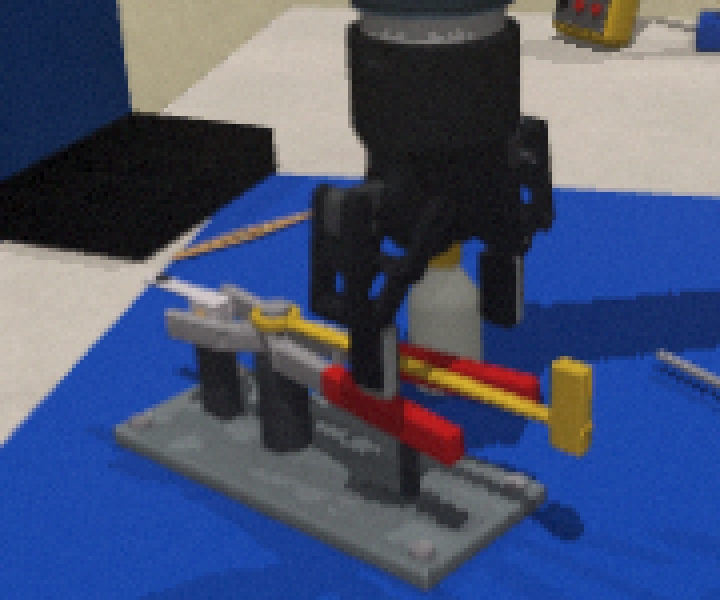

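The fingers straddle both red handles, clear on each side: pads at about (150,255) and (362,255), handles at 190–320. I'll squeeze now.

Emit:
move_arm --deltas '[[[1,0,0,0,0,0,0],[1,0,0,0,0,0,0],[1,0,0,0,0,0,0],[1,0,0,0,0,0,0],[1,0,0,0,0,0,0],[1,0,0,0,0,0,0],[1,0,0,0,0,0,0],[1,0,0,0,0,0,0]]]' --force 30

```text
clock: 4.18
tcp_pos: [577.3, 12.5, 54.5]
tcp_rot: [3.141, -0.0, 2.66]
ft_force: [0.7, 1.4, 2.0]
width: 7.7
```

```bash
python3 look.py w3 wrist
```

```text
{'clock': np.float64(4.175), 'joint_pos': array([-0.429,  0.445,  0.406,  1.903, -0.231,  0.839,  1.187]), 'tcp_pos': array([577.323,  12.475,  54.543]), 'tcp_rot': array([ 3.141, -0.   ,  2.66 ]), 'ft_force': array([0.715, 1.396, 1.953]), 'width': np.float64(7.68)}
```

View pics/w3.png

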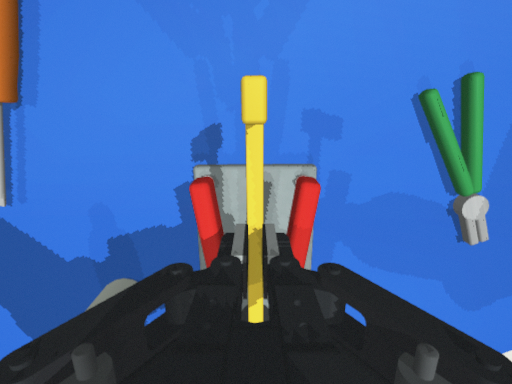

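The fingers are at 7.7 mm on the yellow bar, with the handles still open at (203,183) and (307,183), so they went over the handles. I'll check from the side.

```bash
python3 look.py d3 side; python3 -c "
import cv2
a=cv2.imread('pics/d3.png')[95:245,135:315];cv2.imwrite('pics/d3z.png',cv2.resize(a,None,fx=4,fy=4,interpolation=0))"
```

```text
{'clock': np.float64(4.225), 'joint_pos': array([-0.429,  0.445,  0.406,  1.903, -0.231,  0.839,  1.187]), 'tcp_pos': array([577.358,  12.46 ,  54.566]), 'tcp_rot': array([3.141, 0.   , 2.66 ]), 'ft_force': array([-0.622,  0.987,  0.363]), 'width': np.float64(7.972)}
```

View pics/d3z.png

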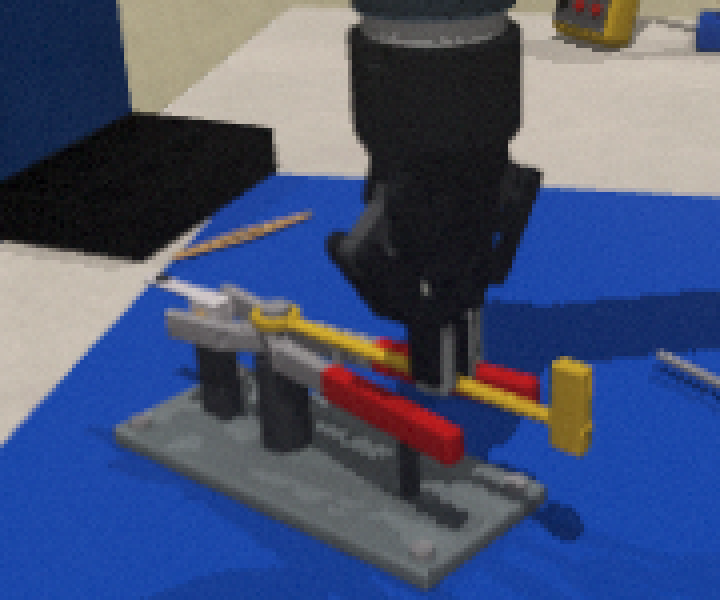

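```bash
python3 - <<'E'
from h import *
D=cal('side')
y=np.array([.4625,.8866]);x=np.array([.8866,-.4625])
p=np.array([577.4,12.5])
for dy in (4,14):
  for z in (54,64,74,84):
    q=np.r_[p+dy*y-11*x*1,z];a=proj(D,q);q2=np.r_[p+dy*y+11*x,z];b=proj(D,q2)
    print(dy,z,[((u-135)*4,(v-95)*4) for u,v in (a,b)])
# open: pad inner at +42
for z in (54,64,74,84,94):
    q=np.r_[np.array([578.4,12])+43*y-11*x,z];u,v=proj(D,q);print('open',z,((u-135)*4,(v-95)*4))
E
```

```text
4 54 [(np.float64(454.892091015393), np.float64(450.5519248395841)), (np.float64(420.6728444661916), np.float64(436.7521962205436))]
4 64 [(np.float64(454.4429945545876), np.float64(432.950100008043)), (np.float64(419.9988609682571), np.float64(419.3572965913453))]
4 74 [(np.float64(453.9881344473299), np.float64(415.10088333340275)), (np.float64(419.31721819993436), np.float64(401.72345536432545))]
4 84 [(np.float64(453.5274438056417), np.float64(397.0007594065669)), (np.float64(418.6278544425205), np.float64(383.8473901664232))]
14 54 [(np.float64(441.86813587257484), np.float64(459.0724091655429)), (np.float64(407.54994212474946), np.float64(444.993097809579))]
14 64 [(np.float64(441.32278860798215), np.float64(441.3598307271444)), (np.float64(406.7784663299004), np.float64(427.48955820565016))]
14 74 [(np.float64(440.77066847388664), np.float64(423.3950795388099)), (np.float64(405.9983094551975), np.float64(409.7425477343129))]
14 84 [(np.float64(440.2117046633506), np.float64(405.1745049819359)), (np.float64(405.2094060597424), np.float64(391.74866042448855))]
open 54 (np.float64(400.8292475175325), np.float64(483.9717500432572))
open 64 (np.float64(399.96881653011076), np.float64(465.94715557611994))
open 74 (np.float64(399.0981532912972), np.float64(447.65636575073415))
open 84 (np.float64(398.21717054720955), np.float64(429.09532072144805))
open 94 (np.float64(397.32578506300104), np.float64(410.25994806301105))
```

The side picture puts the fingertips about 32 mm higher than the reported TCP, at roughly z 86 shut and 101 open. The wrist view agrees with the reported flange height. I'll open, compare all three calibrations, and check the black post under the left handle.

Emit:
move_arm --deltas '[[[-1,0,0,0,0,0,0],[-1,0,0,0,0,0,0],[-1,0,0,0,0,0,0],[-1,0,0,0,0,0,0],[-1,0,0,0,0,0,0],[-1,0,0,0,0,0,0]]]'

```text
clock: 5.03
tcp_pos: [577.2, 12.1, 54.5]
tcp_rot: [-3.142, 0.0, 2.66]
ft_force: [0.5, 0.2, 0.1]
width: 85.1
```

```bash
python3 look.py s4 scene; python3 -c "
import cv2
a=cv2.imread('pics/s4.png')[110:260,150:330];cv2.imwrite('pics/s4z.png',cv2.resize(a,None,fx=4,fy=4,interpolation=0))"
python3 - <<'E'
from h import *
D=cal('side');S=cal('scene')
z=lambda u,v,o:((u-2)/5+o[0],(v-2)/5+o[1])
s0=np.array([577.8,12.3]);x=np.array([.8866,-.4625]);y=np.array([.4625,.8866])
for n,p in (('side',plane(D,z(412,372,(155,145)),12)),('scene',plane(S,z(418,286,(150,160)),12))):
    print(n,(p[:2]-s0)@x,(p[:2]-s0)@y)
o=dict(np.load('pics/w2.npz'));C=cal('wrist',dict(tcp_pos=o['p'],tcp_rot=o['r']))
# tab top & pad tips in w2
for xx,zz in ((-84,119),(-66,119),(-35,84),(-84,87)):
    print(xx,zz,proj(C,np.r_[s0+xx*x,zz]))
# pad tip in tool frame: project at lateral +-43, for tip depth -13,-45
T=R.from_euler('xyz',o['r']).as_matrix()
for dz in (-13,-30,-45):
  print(dz,[proj(C,o['p']+T@np.array([a,b,dz])) for a in (11,) for b in (-43,43)])
# scene expected for open tips
for h in (69,84,101):
    q=np.r_[np.array([578.4,12])+43*y-11*x,h];u,v=proj(S,q);print('scene',h,(u-150)*4,(v-110)*4)
E
```

```text
{'clock': np.float64(5.025), 'joint_pos': array([-0.429,  0.445,  0.406,  1.904, -0.231,  0.839,  1.187]), 'tcp_pos': array([577.175,  12.074,  54.474]), 'tcp_rot': array([-3.142,  0.   ,  2.66 ]), 'ft_force': array([0.486, 0.21 , 0.099]), 'width': np.float64(85.051)}
side 23.795536547227613 0.7488156695021402
scene 27.53663228961947 7.064748044053263
-84 119 (np.float64(255.5302974064975), np.float64(66.74625750316251))
-66 119 (np.float64(255.4957562830942), np.float64(117.00207659474985))
-35 84 (np.float64(255.17302035871438), np.float64(173.62581556684998))
-84 87 (np.float64(255.2318341015311), np.float64(75.76973792257479))
-13 [(np.float64(185.73508947809643), np.float64(206.26732740317573)), (np.float64(324.4615609945014), np.float64(206.35224305470481))]
-30 [(np.float64(178.50890660877008), np.float64(216.75199219688153)), (np.float64(331.79286242116007), np.float64(216.84040046348719))]
-45 [(np.float64(170.74472965319293), np.float64(228.01746545401596)), (np.float64(339.6691794092468), np.float64(228.1084757566556))]
scene 69 404.89711578428614 398.3126319690225
scene 84 404.23065981137574 384.1762184963352
scene 101 403.46031439298247 367.8183253148801
```

View pics/s4z.png

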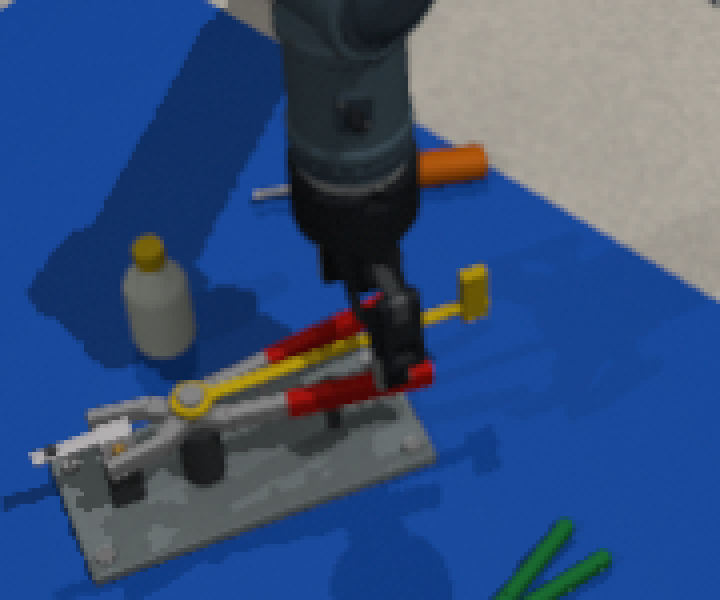

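All three cameras agree that the tips are about 30 mm short of the reported TCP: in the wrist view the open tips at (172,236)/(340,236) correspond to -45 mm rather than -13. The post is at x≈+25 on the midline, so it isn't in the way. I'll descend another 32 mm.

Emit:
move_arm --deltas '[[[-1,0,0,0.012,0,0,0],[-1,0,0,0.022,0,0,0],[-1,0,0,0.032,0,0,0],[-1,0,0,0.032,0,0,0],[-1,0,0,0.032,0,0,0]]]'

```text
clock: 5.7
tcp_pos: [577.3, 12.0, 22.4]
tcp_rot: [-3.141, 0.0, 2.66]
ft_force: [0.2, 0.8, -0.1]
width: 85.3
```

```bash
python3 look.py d5 side; python3 look.py w5 wrist; python3 -c "
import cv2
a=cv2.imread('pics/d5.png')[95:245,135:315];cv2.imwrite('pics/d5z.png',cv2.resize(a,None,fx=4,fy=4,interpolation=0))"
```

```text
{'clock': np.float64(5.7), 'joint_pos': array([-0.412,  0.494,  0.388,  1.915, -0.257,  0.781,  1.207]), 'tcp_pos': array([577.276,  11.956,  22.384]), 'tcp_rot': array([-3.141,  0.   ,  2.66 ]), 'ft_force': array([ 0.237,  0.788, -0.093]), 'width': np.float64(85.314)}
{'clock': np.float64(5.75), 'joint_pos': array([-0.412,  0.494,  0.388,  1.915, -0.258,  0.781,  1.207]), 'tcp_pos': array([577.579,  11.996,  22.708]), 'tcp_rot': array([3.141e+00, 1.000e-03, 2.660e+00]), 'ft_force': array([0.011, 0.493, 0.148]), 'width': np.float64(85.578)}
```

View pics/d5z.png

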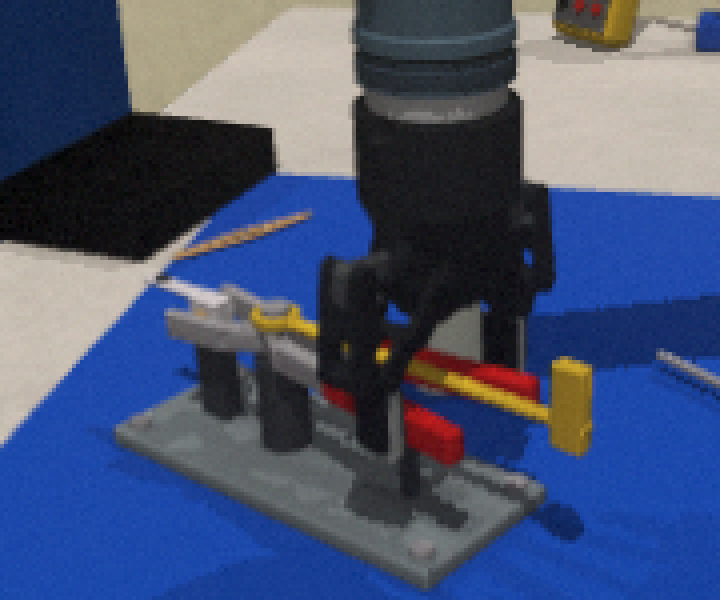

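View pics/w5.png

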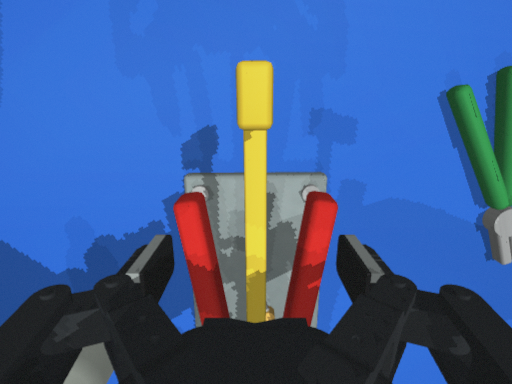

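The pads now overlap the handles, with the tips near the handles' lower edge (left tip at (390,455) in the zoom). I'll squeeze.

Emit:
move_arm --deltas '[[[1,0,0,0,0,0,0],[1,0,0,0,0,0,0],[1,0,0,0,0,0,0],[1,0,0,0,0,0,0],[1,0,0,0,0,0,0],[1,0,0,0,0,0,0],[1,0,0,0,0,0,0],[1,0,0,0,0,0,0]]]' --force 30

```text
clock: 6.8
tcp_pos: [577.8, 12.4, 23.5]
tcp_rot: [3.141, 0.001, 2.661]
ft_force: [-2.0, 0.6, 6.1]
width: 31.3
```

```bash
python3 look.py w6 wrist
```

```text
{'clock': np.float64(6.8), 'joint_pos': array([-0.412,  0.492,  0.388,  1.914, -0.257,  0.782,  1.208]), 'tcp_pos': array([577.758,  12.436,  23.542]), 'tcp_rot': array([3.141e+00, 1.000e-03, 2.661e+00]), 'ft_force': array([-1.997,  0.574,  6.055]), 'width': np.float64(31.258)}
```

View pics/w6.png

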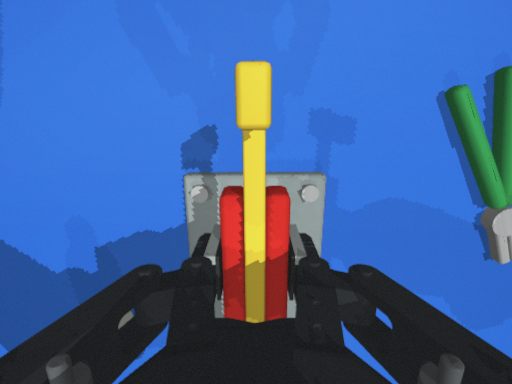

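The handles are squeezed to 31.3 mm, which is the locked width. Next I'll open the fingers, wait, and rise.

Emit:
move_arm --deltas '[[[-1,0,0,0,0,0,0],[-1,0,0,0,0,0,0],[-1,0,0,0,0,0,0],[-1,0,0,0,0,0,0],[-1,0,0,0,0,0,0],[-1,0,0,0,0,0,0],[-1,0,0,0,0,0,0],[-1,0,0,-0.05,0,0,0],[-1,0,0,-0.1,0,0,0],[-1,0,0,-0.15,0,0,0],[-1,0,0,-0.15,0,0,0],[-1,0,0,-0.15,0,0,0]]]'

```text
clock: 8.35
tcp_pos: [576.8, 12.2, 172.2]
tcp_rot: [3.141, -0.001, 2.66]
ft_force: [0.5, 0.2, -0.3]
width: 85.4
```

```bash
python3 look.py w7 wrist
```

```text
{'clock': np.float64(8.35), 'joint_pos': array([-0.48 ,  0.29 ,  0.457,  1.824, -0.145,  1.061,  1.121]), 'tcp_pos': array([576.754,  12.193, 172.218]), 'tcp_rot': array([ 3.141e+00, -1.000e-03,  2.660e+00]), 'ft_force': array([ 0.547,  0.212, -0.271]), 'width': np.float64(85.4)}
```

View pics/w7.png

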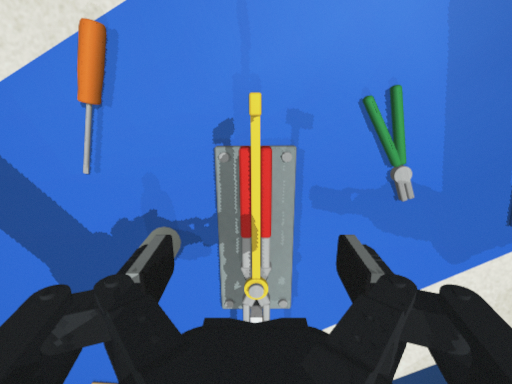

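The pliers stay locked on their own, with the handles parallel at columns 240–272 and the fingers away. Now I'll go over the tab and down onto it.

Emit:
move_arm --deltas '[[[-1,0.04,0,0,0,0,0],[-1,0.074,0,0,0,0,0],[-1,0.074,0,0.04,0,0,0],[-1,0.074,0,0.08,0,0,0],[-1,0.074,0,0.105,0,0,0],[-1,0.074,0,0.116,0,0,0],[-1,0.074,0,0.116,0,0,0],[-1,0.074,0,0.116,0,0,0]]]' --force 20

```text
clock: 9.4
tcp_pos: [512.5, 46.4, 57.2]
tcp_rot: [3.141, 0.001, 2.66]
ft_force: [-0.3, 0.8, 0.4]
width: 85.6
```

```bash
python3 look.py d8 side; python3 look.py s8 scene; python3 -c "
import cv2
a=cv2.imread('pics/d8.png')[95:245,135:315];cv2.imwrite('pics/d8z.png',cv2.resize(a,None,fx=4,fy=4,interpolation=0))
a=cv2.imread('pics/s8.png')[110:260,150:330];cv2.imwrite('pics/s8z.png',cv2.resize(a,None,fx=4,fy=4,interpolation=0))"
```

```text
{'clock': np.float64(9.4), 'joint_pos': array([-0.529,  0.332,  0.41 ,  2.052, -0.184,  0.79 ,  1.08 ]), 'tcp_pos': array([512.483,  46.373,  57.211]), 'tcp_rot': array([3.141e+00, 1.000e-03, 2.660e+00]), 'ft_force': array([-0.316,  0.847,  0.383]), 'width': np.float64(85.62)}
{'clock': np.float64(9.45), 'joint_pos': array([-0.529,  0.331,  0.41 ,  2.052, -0.184,  0.79 ,  1.08 ]), 'tcp_pos': array([512.723,  46.449,  57.51 ]), 'tcp_rot': array([3.14e+00, 2.00e-03, 2.66e+00]), 'ft_force': array([ 0.261,  0.67 , -0.333]), 'width': np.float64(85.671)}
```

View pics/d8z.png

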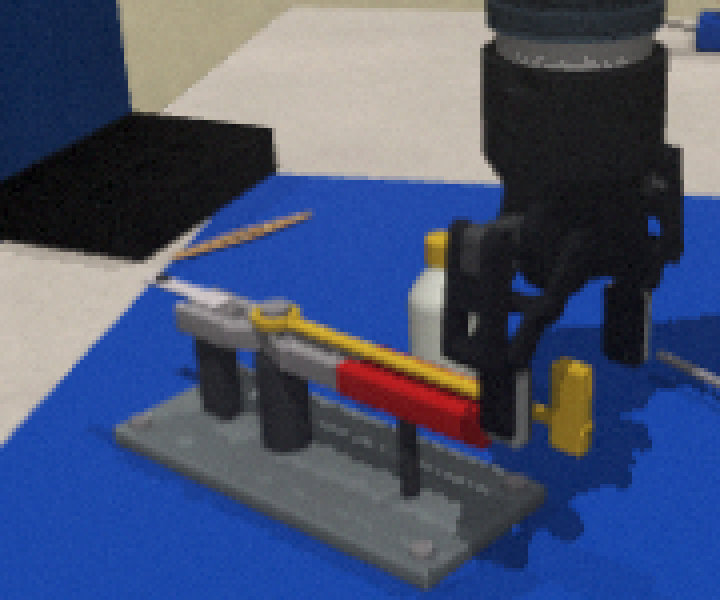

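View pics/s8z.png

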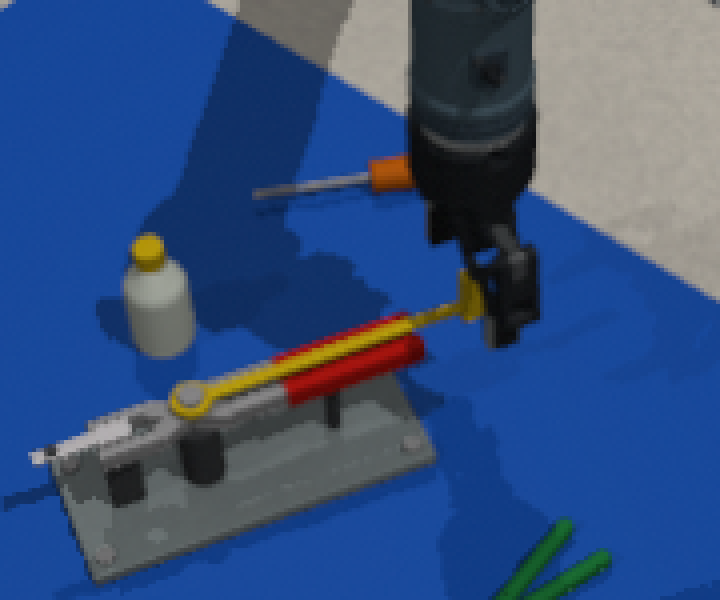

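The fingers straddle the tab in both views, and the jaws are shut with the pin no longer visible. I'll close on the tab.

Emit:
move_arm --deltas '[[[1,0,0,0,0,0,0],[1,0,0,0,0,0,0],[1,0,0,0,0,0,0],[1,0,0,0,0,0,0],[1,0,0,0,0,0,0],[1,0,0,0,0,0,0],[1,0,0,0,0,0,0]]]' --force 20

```text
clock: 10.38
tcp_pos: [511.7, 46.5, 56.5]
tcp_rot: [3.142, 0.0, 2.66]
ft_force: [-0.8, -0.3, 0.2]
width: 9.5
```

```bash
python3 look.py w9 wrist
```

```text
{'clock': np.float64(10.375), 'joint_pos': array([-0.529,  0.332,  0.41 ,  2.054, -0.184,  0.79 ,  1.08 ]), 'tcp_pos': array([511.661,  46.482,  56.527]), 'tcp_rot': array([3.142, 0.   , 2.66 ]), 'ft_force': array([-0.841, -0.264,  0.24 ]), 'width': np.float64(9.48)}
```

View pics/w9.png

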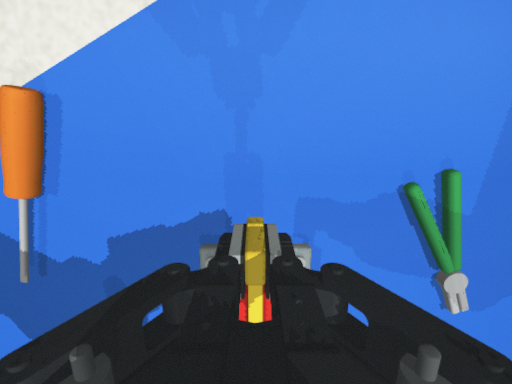

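The pads hold the tab at 9.5 mm; it shows at (255,245). I'll pull it left along the lever's arc.

Emit:
move_arm --deltas '[[[1,0,0.006,0,0,0,1.8],[1,-0.0004,0.012,0,0,0,3.6],[1,-0.001,0.018,0,0,0,5.4],[1,-0.0014,0.023,0,0,0,6.9],[1,-0.0014,0.023,0,0,0,6.9],[1,-0.0014,0.023,0,0,0,6.9]]]'

```text
clock: 11.18
tcp_pos: [523.4, 66.3, 56.4]
tcp_rot: [3.142, -0.0, 2.54]
ft_force: [-1.8, 0.1, 2.0]
width: 9.6
```

```bash
python3 look.py s10 scene; python3 -c "
import cv2
a=cv2.imread('pics/s10.png')[110:260,150:330];cv2.imwrite('pics/s10z.png',cv2.resize(a,None,fx=4,fy=4,interpolation=0))"
```

```text
{'clock': np.float64(11.175), 'joint_pos': array([-0.571,  0.359,  0.424,  2.022, -0.203,  0.801,  0.94 ]), 'tcp_pos': array([523.396,  66.26 ,  56.447]), 'tcp_rot': array([ 3.142, -0.   ,  2.54 ]), 'ft_force': array([-1.769,  0.08 ,  1.996]), 'width': np.float64(9.583)}
```

View pics/s10z.png

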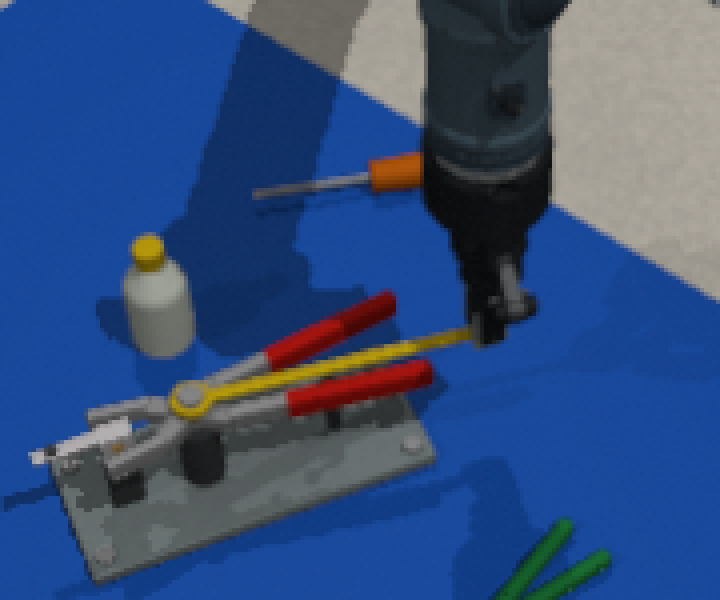

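The pliers have sprung open with the lever pulled (tab end at (480,332), handles spread). I'll bring the lever back, let go and rise.

Emit:
move_arm --deltas '[[[1,0,-0.006,0,0,0,-1.8],[1,-0.0004,-0.012,0,0,0,-3.6],[1,-0.001,-0.018,0,0,0,-5.4],[1,-0.0014,-0.023,0,0,0,-6.9],[1,-0.0014,-0.023,0,0,0,-6.9],[-1,-0.0014,-0.023,0,0,0,-6.9],[-1,-0.0014,-0.023,0,0,0,-6.9],[-1,-0.0014,-0.023,0,0,0,-6.9],[-1,-0.0014,-0.023,0,0,0,-6.9],[-1,-0.0014,-0.023,0,0,0,-6.9],[-1,-0.0014,-0.023,0,0,0,-6.9],[-1,-0.0014,-0.023,0,0,0,-6.9],[-1,-0.0014,-0.023,-0.04,0,0,-6.9],[-1,-0.0014,-0.023,-0.09,0,0,-6.9],[-1,-0.0014,-0.023,-0.14,0,0,-6.9],[-1,-0.0014,-0.023,-0.14,0,0,-6.9],[-1,-0.0014,-0.023,-0.14,0,0,-6.9],[-1,-0.0014,-0.023,-0.14,0,0,-6.9]]]'

```text
clock: 13.48
tcp_pos: [510.1, 46.1, 194.7]
tcp_rot: [-3.139, -0.003, 2.66]
ft_force: [-0.4, -0.2, -0.8]
width: 85.5
```

```bash
python3 look.py w11 wrist; python3 look.py s11 scene; python3 -c "
import cv2
a=cv2.imread('pics/s11.png')[110:290,150:330];cv2.imwrite('pics/s11z.png',cv2.resize(a,(594,594),interpolation=0))
a=cv2.imread('pics/s11.png')[195:245,150:220];b=cv2.imread('pics/scene0.png')[195:245,150:220]
cv2.imwrite('pics/pin.png',cv2.resize(cv2.vconcat([b,a]),None,fx=6,fy=6,interpolation=0))
"
```

```text
{'clock': np.float64(13.475), 'joint_pos': array([-0.589,  0.13 ,  0.453,  1.947, -0.064,  1.081,  0.98 ]), 'tcp_pos': array([510.104,  46.139, 194.7  ]), 'tcp_rot': array([-3.139e+00, -3.000e-03,  2.660e+00]), 'ft_force': array([-0.386, -0.164, -0.826]), 'width': np.float64(85.515)}
{'clock': np.float64(13.525), 'joint_pos': array([-0.589,  0.131,  0.453,  1.947, -0.064,  1.081,  0.98 ]), 'tcp_pos': array([510.168,  46.12 , 194.699]), 'tcp_rot': array([-3.139e+00, -3.000e-03,  2.660e+00]), 'ft_force': array([ 0.097,  0.76 , -0.51 ]), 'width': np.float64(85.33)}
```

View pics/w11.png

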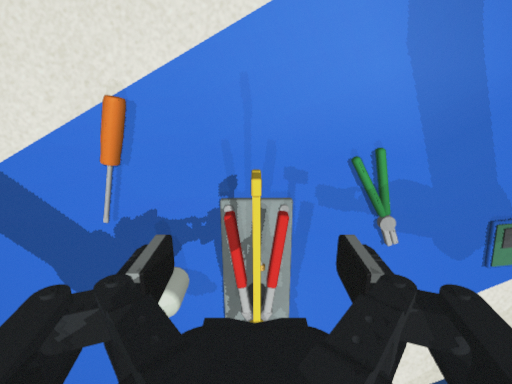

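View pics/s11z.png

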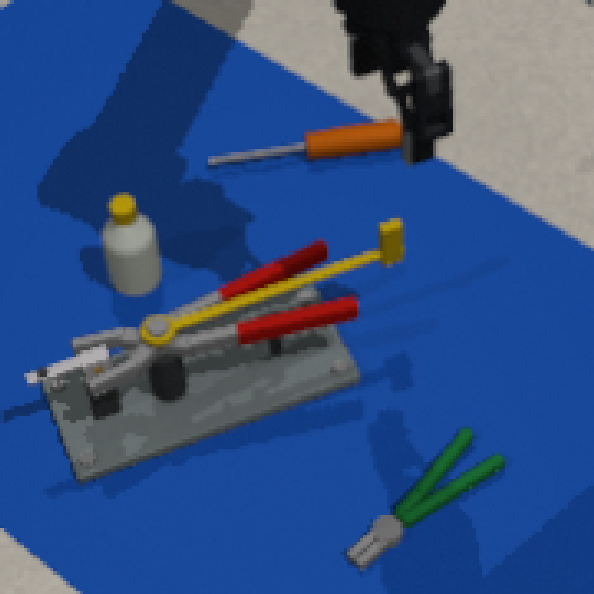

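View pics/pin.png

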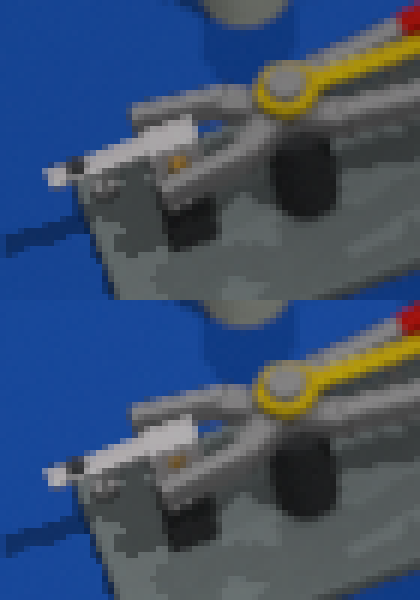

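The pliers are open, the lever is on the midline, the pin looks flatter than at the start, and nothing else has moved. I'm handing the job in.

```bash
python3 -c "
from bench import job;print(job.job_done())"
```

```text
the job is handed in; nothing more can be done
None
```

I squeezed the handles until they locked (31.3 mm across) and let go. They stayed locked by themselves. I then gripped the yellow tab and pulled it about 23 mm to the left, and the pliers sprang open. I brought the lever back to the midline, let go and rose clear. I handed the job in at about 13.5 s of the 38 s allowed; it gave no verdict.

**Last checks:**
- **Pliers and lever:** the last pictures show the handles open, the lever at rest and nothing touching the gripper.
- **Bystanders:** the green pliers, screwdriver and bottle look to be in their places. I judged this by eye.
- **Pin:** it looks less proud than at the start, but it covers only a few pixels. I take it as home mainly because the pliers locked fully.

**What disagreed:** the fingertips are about 30 mm short of the reported TCP, seen in both the side and wrist views. Because of this, my first squeeze passed over the handles and shut lightly on the lever bar. I opened the fingers, went 32 mm lower and repeated the squeeze.

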